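# Set the belt tensioner to its mark and lock it

## Task

Bring the spring arm of the bench tensioner up to its set mark: push the black knob down until its clutch bites, keep it pressed (firmly but with no more than 25 N, which would harm the clutch) and turn it clockwise until the pointer stands within the width of the red flag, without ever running clear past the flag and without pushing the arm itself. Then push the red lock lever all the way over to the side away from you and leave the tin, the tape measure and the carton where they are.

Things in the scene. Friction and masses are not known exactly. Their poses are not given: they have to be found in the camera images.
- tensioner: green bench tensioner bolted to the bench: base plate 150 x 345 x 12 mm (x from -75 to 75, y from -155 to 190 in its frame). Origin on the bench top under the knob's axis; x points away from the operator's side, y to the operator's left along the base, z up. Round knob housing 62 mm across, 60 mm high, on the z axis; pivot post of the spring arm at y = 62 mm; lock lever at y = -110 mm.
- knob_grip (a point): middle of the black knob's upright grip bar: bar 48 mm long, 16 mm thick, its top 12 mm above this point; its foot, 18 mm below this point, stands on a round skirt 54 mm across and 11 mm thick. x runs along the bar, z up. With the knob up, this point is 105 mm above the bench.
- knob_stem (a joint): how far the knob is pushed down, m, 0 (up) to 0.016. A weak spring (1 to 4 N) lifts it; the lifted knob spins freely and drives nothing. Between 3 and 12 mm down (differs each time, cannot be seen, must be felt) it meets the sprung clutch plate; from there the force grows by some 7 to 8 N per mm. Pressed with 13 to 20 N in all it drives the screw; with less it slips.
- knob (a joint): turning angle of the knob, rad, grows clockwise as seen from above, which tightens. Turns without end; starts at -1.5 to 1.5. Screw and arm stay where they are when the knob is let up, so a hand can rise, turn back still holding the knob, and press again for another stroke. The knob turns 1.9 to 2.9 rad from start to mark if it does not slip.
- spring_arm (a joint): deflection of the yellow sprung arm, rad, 0 at rest; grows as the screw is tightened, 0.18 rad for each rad that the knob turns without slipping; a spring pulls it back, the screw holds it.
- pointer_tip (a point): tip of the thin black pointer (3 mm wide) at the end of the yellow arm, 100 mm from the arm's pivot, 44 mm above the bench; moves towards the tensioner's +x (away from the operator) as the arm deflects, 18 mm for each rad of the knob.
- set_flag: red set-mark flag, 7 mm wide, hooked over the scale at the pointer's end; fixed. Origin on the bench under the arm's pivot, its y axis points from the pivot to the middle of the flag, its x axis across the flag in the direction in which the pointer comes (the tip's x in this frame grows from about -30 to -50 mm at the start to 0 at the mark).
- mark (a point): the mark: where the pointer's tip is to stand, level with the middle of the red flag, 100 mm from the pivot.
- lock_lever (a joint): angle of the red lock lever, rad: 0 to 0.2 at the start (leaning towards the operator, the tensioner's -x), 1.0 fully over (leaning to +x); stays where it is left, with light friction.
- lock_lever_tip (a point): centre of the red ball (26 mm across) at the lever's free end, 70 mm from the lever's hinge, which lies along the tensioner's y axis at x = 0, y = -110 mm, 34 mm above the bench. The ball is about 95 mm above the bench at both ends of its travel and 104 mm midway. The lever's green block is 70 x 50 mm, 25 mm high on the base. Moves with about 1 N.
- wax_tin: round tin with a green lid, 72 mm across, 43 mm high, behind the tensioner; origin under its middle. To be left alone.
- tape_measure: black and yellow tape measure, 68 x 94 x 49 mm, in front of the tensioner; origin under its middle. To be left alone.
- screw_carton: brown screw carton, 63 x 98 x 47 mm, behind the tensioner; origin under its middle. To be left alone.

How it is judged:
On the way, in this order (a step that is already met when the one before it is completed fails the run):
1. the pointer stands within the red flag (x of pointer_tip in the frame of set_flag between -0.0035 and 0.0035 m), for 0.4 s.
2. the lock lever is pushed over (value of joint lock_lever above 0.9 rad), for 0.2 s.
At the end, for the whole second after the job is handed in: the pointer's tip is within 3.5 mm of the middle of the red flag (the flag is 7 mm wide), and the lock lever is over to at least 0.9 rad of its 1.0 rad (all of step 1 and value of joint lock_lever above 0.9 rad); the robot touches nothing.
It fails at once if more than 25 N on the clutch: the knob is pressed too hard (contact force between knob and screw above 25 N).
It fails at once if the pointer runs clear past the flag, more than 5 mm beyond its middle: over-tensioned (x of pointer_tip in the frame of set_flag above 0.005 m).
It fails at once if the robot pushes the spring arm itself (contact force between any of the fingers, the arm and spring_arm above 1 N).
It fails at once if the lock lever is thrown before the arm is near its mark (value of joint lock_lever above 0.6 rad and x of pointer_tip in the frame of set_flag below -0.006 m).
It fails at once if the tin, the tape measure or the carton is pushed away (distance of any of wax_tin, tape_measure, screw_carton from where it was at the start of the episode above 0.02 m).
It also fails if it takes over 58 s, if anything falls off the work surface, if the arm or the gripper's body presses on something with over 40 N, if the wrist force passes 120 N, or if a joint passes its speed limit or range.

## Robot

A 6-joint arm with a two-finger parallel gripper is mounted at the origin on a cart in front of the work surface, level with it; the furniture and walls round the work are solid. World frame = base frame: x ahead of the robot, y to its left, z up, the work surface at z = 0. Lengths are in m, angles in rad, forces in N, time in s.
With the tool pointing down it reaches from about 0.35 to 0.975 m from the base axis. Payload 4.9 kg.
Tool frame: the origin (TCP) lies at the very end of the fingers, on their centre line; the grasp point (between the pads) lies 19 mm behind it; z points along the fingers, y is the line along which they close (so a half turn about z gives the same grasp; the last joint's range is limited). The gripper opens to 85 mm and grips with 20 to 120 N. Pads are 22 mm wide; open, the fingers measure 114 mm over their backs; the gripper's body (76 mm by 85 mm) begins 54 mm behind the grasp point. The pads swing forward as they close: fully open they stand 13 mm farther back than shut.
Start: joints at [1.12, 0.053, 1.613, -0, 1.476, -0.119], TCP at [0.204, 0.591, 0.194] pointing down, gripper open.
Joint ranges: [-3.01, 3.01], [-1.01, 2.22], [0.06, 2.58], [-1.02, 4.17], [0.09, 2.62], [-3.14, 3.14]. Speed limits (rad/s): [2.57, 2.57, 3.14, 3.14, 3.14, 3.14].

## Interface

Orientations are given as a unit quaternion [w, x, y, z].
In Python, from plant import manip gives the robot as it stands.
- The arm moves only by the tool play_rows, never from a script. Its argument "series" is a list that holds one entry, the list of rows, each a list of 7 numbers: the shift along the world's x, y, z in m, then the turn, a rotation vector about the world's x, y, z in degrees, then the opening, from 0 (shut) to 1 (fully open). In form: [[[dx, dy, dz, rx, ry, rz, grip], ...]]. A call has 1 to 10 rows; each row shifts and turns the commanded pose from where the row before left it; what a row does not reach is not made up. A row lasts 1/10 s, in which the tool goes at most 50 mm and 8.59 degrees, less where a joint would pass 70% of its speed; a pose out of reach is approached as far as the arm can. A call with a gripper value outside its range is refused whole. The fingers move at their own pace and stop on an object; the grip force is fixed at half the most. Time passes only in rows, so rows that do not move let the fingers close. It gives the time, the measured TCP pose, the force, the opening and the grip force at its end, in the units of the state.
- manip.state(): the state, without advancing time (a new reading comes with each control period).
- manip.grab_frame(name): name is "scene" or "top" or "wrist"; returns a dict with "frame" (400x640x3 uint8, blue, green, red), "mtx" (3x3 intrinsics, pixels), "k1" (the pictures are not rectified: a ray, as slopes to the right and down, at radius r is drawn at 1 + k1 r^2 times it, then the intrinsics apply), "R" (3x3) and "t" (3): a world point X has camera coordinates R X + t. Camera axes: x right, y down, z forward; pixel columns grow to the right and rows downward; lengths in m; the calibration is good to about 2 mm. A picture is of the moment at which its call begins. There is no depth.
- manip.job_done(): hands the job in; it is judged then, once.
The state is a dict: "time": time; "joint_pos": joint angles; "joint_vel": joint speeds; "joint_efforts": joint torques, N m; "tool_pos": TCP position; "tool_rot": TCP orientation; "contact_force": force on the tool from outside, world axes, zero at the start; "ft_torque": the same for the moment, N m; "gripper_width": opening from 0.0 (shut) to 1.0 (fully open); "grasp_force": force on a finger pad.
Only numpy, scipy, OpenCV 4.12 (cv2) and the standard library are available. Lean on these libraries where they do the work, as an engineer would, in place of code of your own. Each camera call takes 0.05 s, during which the arm holds its last target. There are 200 camera calls.

## Working session

There is one attempt and no reset: what is moved stays moved. The work goes in short steps, Python scripts to look and compute and a tool call to move; the robot and the scene stay as the last step left them, time stands still between calls to the robot, and variables do not carry over. Pictures are saved under pics/ and viewed, at most 10 in all, crops included, and the job is handed in when it is done.

Besides the shell and the picture viewer there is one more tool, called after "Call:" as name(argument=value, ...), one argument or row to a line, values as JSON. play_rows: Moves the arm, as the interface text tells. Its arguments: {"type":"object","properties":{"series":{"type":"array"}},"required":["series"]}

```bash
mkdir -p pics; cat > h.py <<'E'
import numpy as np, cv2, json
from plant import manip
def grab(n,f):
    d=manip.grab_frame(n); cv2.imwrite('pics/'+f+'.png',d['frame'])
    np.savez('pics/'+f+'.npz',**{k:np.array(v) for k,v in d.items()}); return d
def ray(d,u,v):
    K=np.array(d['mtx']);k1=float(d['k1'])
    q=np.array([(u-K[0,2])/K[0,0],(v-K[1,2])/K[1,1]]);p=q.copy()
    for _ in range(30): p=q/(1+k1*(p@p))
    R=np.array(d['R']);t=np.array(d['t'])
    return -R.T@t, R.T@np.array([p[0],p[1],1])
def atz(d,u,v,z):
    c,r=ray(d,u,v); return c+r*(z-c[2])/r[2]
def proj(d,X):
    K=np.array(d['mtx']);k1=float(d['k1'])
    c=np.array(d['R'])@np.array(X)+np.array(d['t']);p=c[:2]/c[2];p=p*(1+k1*(p@p))
    return K[0,0]*p[0]+K[0,2],K[1,1]*p[1]+K[1,2]
E
python3 - <<'E'
from h import *
for n in('top','scene'):
    d=grab(n,n+'0'); print(n,-np.array(d['R']).T@np.array(d['t']))
s=manip.state();print(s)
E
```

```text
top [0.45862729 0.04305806 0.98856233]
scene [ 0.30073442 -0.45318042  0.70766549]
{'time': 0.1, 'joint_pos': array([ 1.12002964e+00,  5.33020154e-02,  1.61418550e+00,  2.33630075e-06,
        1.47602389e+00, -1.19001422e-01]), 'joint_vel': array([ 9.42821817e-05,  8.90169393e-05, -3.11547166e-03, -7.25913783e-04,
        6.19662612e-04, -2.52724252e-04]), 'joint_efforts': array([ 4.62145017e-04, -3.94901562e+01, -3.71363282e+01, -9.20592038e-05,
        3.87464082e-03, -1.56301434e-05]), 'tool_pos': array([0.2032831 , 0.59032518, 0.19256191]), 'tool_rot': array([-2.70744733e-04,  1.65122944e-01,  9.86272525e-01, -9.20380281e-04]), 'contact_force': array([ 0.4423305 , -1.07848241,  0.20587885]), 'ft_torque': array([-0.00694653, -0.00597174,  0.00678625]), 'grasp_force': 0.0, 'gripper_width': 0.9972058260133485}
```

View pics/top0.png

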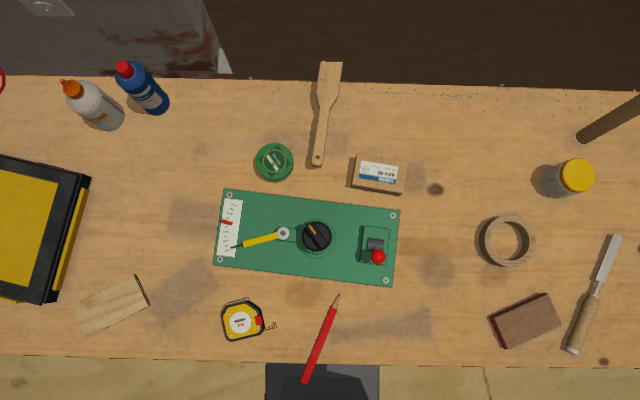

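View pics/scene0.png

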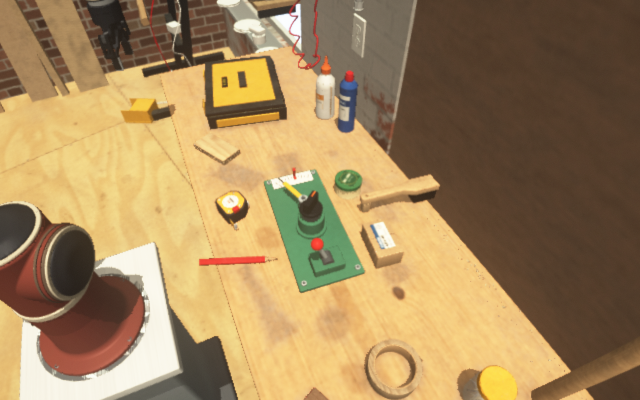

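The top view shows the knob at about (316,237), the pointer at (232,247), the flag at (226,222), the red ball at (378,256) and the base plate corners at roughly (222,189), (400,208), (395,287) and (213,265). The tin, tape and carton stand clear of it. I'll enlarge this view for measuring.

```bash
python3 - <<'E'
import cv2
i=cv2.imread('pics/top0.png')[180:295,205:410]
cv2.imwrite('pics/c1.png',cv2.resize(i,(800,449),interpolation=cv2.INTER_CUBIC))
E
```

```text
(no output)
```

View pics/c1.png

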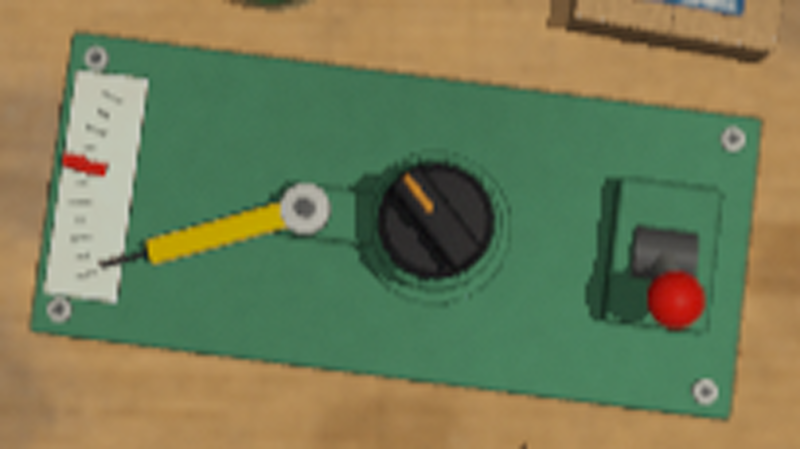

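The crop shows the plate corners, the pivot screw at (304,208), the pointer tip at (103,265), the flag at (85,165), the knob at (436,220) and the ball at (677,299). Next I'll fit the frame.

```bash
python3 - <<'E'
from h import *
d=np.load('pics/top0.npz')
s=800/205
P=lambda u,v,z: atz(d,205+(u+.5)/s-.5,180+(v+.5)/s-.5,z)
im=[(75,33),(762,118),(730,418),(32,331)]
W=np.array([P(*p,.012)[:2] for p in im]); M=np.array([[75,190],[75,-155],[-75,-155],[-75,190]])/1000
mc,wc=M.mean(0),W.mean(0)
H=(M-mc).T@(W-wc);U,_,Vt=np.linalg.svd(H);R=(U@Vt).T
t=wc-R@mc;th=np.arctan2(R[1,0],R[0,0])
print('T',t,'yaw deg',np.degrees(th)); print(W-(M@R.T+t))
T=lambda w:R.T@(w[:2]-t)
for n,p in dict(knob=(436,220,.117),skirt=(436,222,.09),tip=(103,265,.044),piv=(304,208,.055),flag=(85,165,.046),ball=(677,299,.096)).items():
    w=P(*p);print(n,w.round(4),T(w).round(4))
a=P(407,175,.117);b=P(432,212,.117);print('bar dir deg',np.degrees(np.arctan2(*(a-b)[1::-1])))
np.savez('T.npz',R=R,t=t)
E
```

```text
T [0.50791328 0.03671577] yaw deg -5.690174753617194
[[-0.00127321 -0.00117922]
 [-0.00105184  0.00142904]
 [ 0.00132227  0.00136418]
 [ 0.00100279 -0.001614  ]]
knob [0.5062 0.037  0.117 ] [-0.0017  0.0001]
skirt [0.5068 0.0368 0.09  ] [-0.0011 -0.    ]
tip [0.4851 0.1933 0.044 ] [-0.0382  0.1535]
piv [0.5137 0.0985 0.055 ] [-0.0003  0.0621]
flag [0.5321 0.2035 0.046 ] [0.0075 0.1684]
ball [ 0.4747 -0.0715  0.096 ] [-0.0223 -0.111 ]
bar dir deg 35.41478691059005
```

Call:
play_rows(
  series=[
    [[0.0217, -0.0395, 0.001, 0, 0, 3.86, 0.6], [0.0217, -0.0395, 0.001, 0, 0, 3.86, 0.6], [0.0217, -0.0395, 0.001, 0, 0, 3.86, 0.6], [0.0217, -0.0395, 0.001, 0, 0, 3.86, 0.6], [0.0217, -0.0395, 0.001, 0, 0, 3.86, 0.6], [0.0217, -0.0395, 0.001, 0, 0, 3.86, 0.6], [0.0217, -0.0395, 0.001, 0, 0, 3.86, 0.6], [0.0217, -0.0395, 0.001, 0, 0, 3.86, 0.6], [0.0217, -0.0395, 0.001, 0, 0, 3.86, 0.6], [0.0217, -0.0395, 0.001, 0, 0, 3.86, 0.6]],
  ],
)

```text
time: 1.1
tool_pos: [0.4208, 0.1942, 0.2034]
tool_rot: [-0.0, -0.172, 0.985, 0.0]
contact_force: [0.9, 0.2, 0.1]
gripper_width: 0.598
grasp_force: 0.0
```

Call:
play_rows(
  series=[
    [[0.0217, -0.0395, 0, 0, 0, 3.86, 0.6], [0.0217, -0.0395, 0, 0, 0, 3.86, 0.6], [0.0217, -0.0395, 0, 0, 0, 3.86, 0.6], [0.0217, -0.0395, 0, 0, 0, 3.86, 0.6], [0, 0, 0, 0, 0, 0, 0.6], [0, 0, 0, 0, 0, 0, 0.6]],
  ],
)

```text
time: 1.7
tool_pos: [0.5072, 0.0372, 0.203]
tool_rot: [-0.001, -0.3, 0.954, 0.001]
contact_force: [0.6, 0.5, -0.7]
gripper_width: 0.599
grasp_force: 0.0
```

```bash
cat >> h.py <<'E'
from scipy.spatial.transform import Rotation as Ro
def st():
    s=manip.state();q=s['tool_rot'];R=Ro.from_quat(q,scalar_first=True).as_matrix()
    print('t',round(s['time'],2),'p',s['tool_pos'].round(4),'yaw_y',np.degrees(np.arctan2(R[1,1],R[0,1])).round(1),'z',R[:,2].round(3),'q1,6',s['joint_pos'][[0,5]].round(3),'F',s['contact_force'].round(2),'w',round(s['gripper_width'],3),'g',round(s['grasp_force'],1))
    return s
E
python3 - <<'E'
from h import *
st()
d=grab('wrist','w1');cv2.imwrite('pics/w1.png',d['frame'])
print([np.round(proj(d,x)) for x in ([.507,.037,.117],[.507,.037,.087])], -d['R'].T@d['t'])
E
```

```text
t 1.7 p [0.5072 0.0372 0.203 ] yaw_y 124.9 z [-0.002  0.001 -1.   ] q1,6 [-0.073 -2.253] F [ 0.63  0.52 -0.74] w 0.599 g 0.0
[array([324., 190.]), array([324., 181.])] [ 0.44218648 -0.00898231  0.38375625]
```

View pics/w1.png

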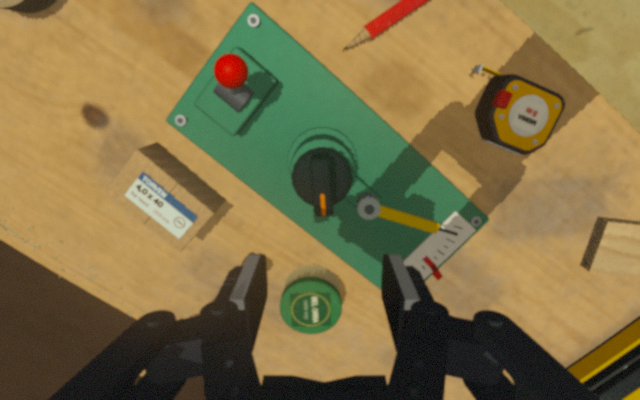

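The wrist view has the knob at (323,178), with its bar nearly upright in the picture and therefore aligned with the pads. I'll zoom in for the angle and centre.

```bash
python3 - <<'E'
import cv2
i=cv2.imread('pics/w1.png')[130:240,250:400]
i=cv2.convertScaleAbs(i,alpha=2.0,beta=20)
cv2.imwrite('pics/c2.png',cv2.resize(i,(750,550),interpolation=cv2.INTER_CUBIC))
E
```

```text
(no output)
```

View pics/c2.png

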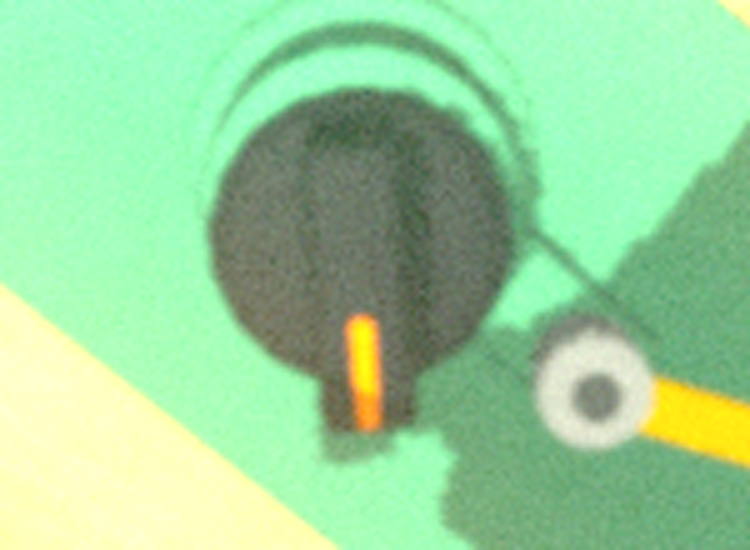

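```bash
python3 - <<'E'
from h import *
d=np.load('pics/w1.npz')
P=lambda u,v:atz(d,250+u/5,130+v/5,.117)
o1,o2,far=P(360,320),P(370,430),P(356,145)
for a,b in((o2,o1),(o2,far)): print(np.linalg.norm(a-b),np.degrees(np.arctan2(*(a-b)[1::-1])))
print((o2+far)/2)
E
```

```text
0.018605977947138485 39.72785240264049
0.04661272533058959 37.49718653245847
[0.50619833 0.0349516  0.117     ]
```

Call:
play_rows(
  series=[
    [[0, -0.001, -0.03, 0, 0, 3, 0.6], [0, 0, -0.03, 0, 0, 0, 0.6], [0, 0, -0.03, 0, 0, 0, 0.6], [0, 0, -0.02, 0, 0, 0, 0.6], [0, 0, 0, 0, 0, 0, 0.6]],
  ],
)

```text
time: 2.25
tool_pos: [0.5038, 0.0386, 0.0898]
tool_rot: [-0.003, -0.327, 0.945, 0.002]
contact_force: [-0.1, 0.5, -1.7]
gripper_width: 0.6
grasp_force: 0.0
```

Call:
play_rows(
  series=[
    [[0, 0, 0, 0, 0, 0, 0], [0, 0, 0, 0, 0, 0, 0], [0, 0, 0, 0, 0, 0, 0], [0, 0, 0, 0, 0, 0, 0], [0, 0, 0, 0, 0, 0, 0], [0, 0, 0, 0, 0, 0, 0], [0, 0, 0, 0, 0, 0, 0], [0, 0, 0, 0, 0, 0, 0]],
  ],
)

```text
time: 3.05
tool_pos: [0.5073, 0.0368, 0.0936]
tool_rot: [-0.0, -0.326, 0.945, 0.0]
contact_force: [-0.4, 0.6, 0.1]
gripper_width: -0.0
grasp_force: 0.0
```

```bash
python3 -c "
from h import *
st()"
```

```text
t 3.05 p [0.5073 0.0368 0.0936] yaw_y 128.0 z [-0. -0. -1.] q1,6 [-0.074 -2.308] F [-0.38  0.57  0.11] w -0.0 g 0.0
```

```bash
python3 -c "
from h import *
a=grab('wrist','w2')['frame'];b=grab('scene','s2')['frame']
b=cv2.resize(b[150:300,220:400],(480,400),interpolation=3)
cv2.imwrite('pics/c3.png',cv2.resize(np.hstack([a[:,80:400],b]),(800,400)))"
```

```text
(no output)
```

View pics/c3.png

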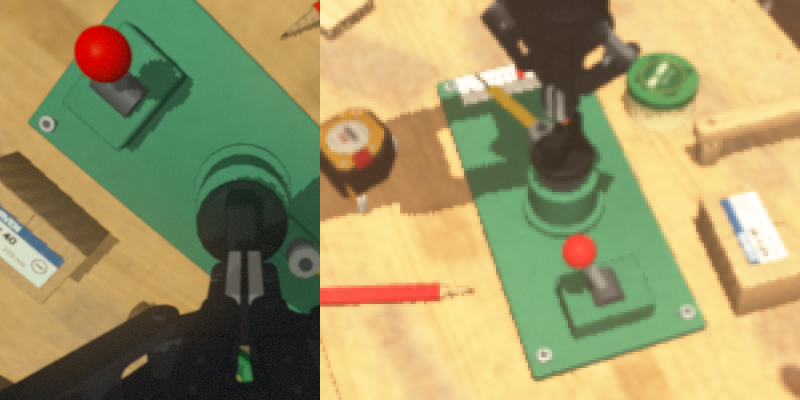

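```bash
python3 -c "
from h import *
st()
d=np.load('pics/w2.npz');a=cv2.imread('pics/w2.png')
for n,x in dict(tcp=[.5073,.0368,.0936],tcpup=[.5073,.0368,.1126],barc=[.507,.037,.117],near=[.507+.024*.788,.037+.024*.616,.117],far=[.507-.024*.788,.037-.024*.616,.117]).items(): print(n,np.round(proj(d,x)))
b=cv2.convertScaleAbs(a[150:350,220:420],alpha=2.2,beta=20)
cv2.imwrite('pics/c4.png',cv2.resize(b,(600,600),interpolation=2))"
```

```text
t 3.15 p [0.5074 0.0369 0.0937] yaw_y 128.0 z [-0.  0. -1.] q1,6 [-0.074 -2.308] F [-0.64  0.64 -0.1 ] w -0.006 g 0.0
tcp [325. 235.]
tcpup [325. 250.]
barc [326. 254.]
near [326. 296.]
far [326. 208.]
```

View pics/c4.png

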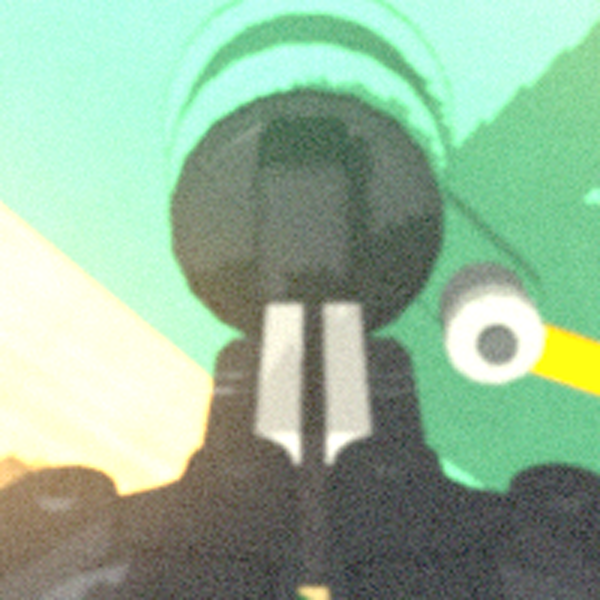

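```bash
python3 -c "
from h import *
for f,p,yaw,h in(('w1',[.5072,.0372,.203],124.9,.0255),('w2',[.5073,.0368,.0936],128,.0)):
  d=np.load('pics/'+f+'.npz');print(f,d['mtx'][0],d['R']@[0,0,1])
  a=np.radians(yaw);y=np.array([np.cos(a),np.sin(a),0]);x=np.array([y[1],-y[0],0])
  for up in(0,.01,.02,.03):
    for s in(-.011,.011): print(up,s,[np.round(proj(d,np.array(p)+[0,0,up]+s*x+e*h*y)) for e in(-1,1)])"
```

```text
w1 [353.85671979   0.         323.94080388] [ 0.00182452  0.30980551 -0.9507982 ]
0 -0.011 [array([278., 217.]), array([371., 217.])]
0 0.011 [array([280., 253.]), array([370., 253.])]
0.01 -0.011 [array([276., 224.]), array([374., 223.])]
0.01 0.011 [array([278., 261.]), array([372., 261.])]
0.02 -0.011 [array([273., 231.]), array([377., 231.])]
0.02 0.011 [array([275., 271.]), array([374., 270.])]
0.03 -0.011 [array([270., 240.]), array([380., 239.])]
0.03 0.011 [array([273., 281.]), array([377., 281.])]
w2 [353.85671979   0.         323.94080388] [ 4.77927453e-04  3.10678356e-01 -9.50514982e-01]
0 -0.011 [array([325., 216.]), array([325., 216.])]
0 0.011 [array([325., 253.]), array([325., 253.])]
0.01 -0.011 [array([325., 223.]), array([325., 223.])]
0.01 0.011 [array([325., 261.]), array([325., 261.])]
0.02 -0.011 [array([325., 231.]), array([325., 231.])]
0.02 0.011 [array([325., 270.]), array([325., 270.])]
0.03 -0.011 [array([325., 239.]), array([325., 239.])]
0.03 0.011 [array([325., 281.]), array([325., 281.])]
```

The fingers shut to zero width with no contact. In both wrist pictures the pad tips appear about 40 mm higher than the reported TCP, and they sit above the bar (crop (315,300)). I'll open, go lower in small steps while watching the force, and close again.

Call:
play_rows(
  series=[
    [[0, 0, 0, 0, 0, 0, 0.5], [0, 0, 0, 0, 0, 0, 0.5], [0, 0, 0, 0, 0, 0, 0.5], [0, 0, 0, 0, 0, 0, 0.5], [0, 0, -0.008, 0, 0, 0, 0.5], [0, 0, -0.008, 0, 0, 0, 0.5], [0, 0, 0, 0, 0, 0, 0.5]],
  ],
)

```text
time: 3.85
tool_pos: [0.5059, 0.037, 0.0756]
tool_rot: [-0.002, -0.326, 0.945, 0.001]
contact_force: [-0.3, -0.3, 0.2]
gripper_width: 0.504
grasp_force: 0.0
```

Call:
play_rows(
  series=[
    [[0, 0, -0.006, 0, 0, 0, 0.5], [0, 0, -0.006, 0, 0, 0, 0.5], [0, 0, 0, 0, 0, 0, 0.5], [0, 0, 0, 0, 0, 0, 0.5]],
  ],
)

```text
time: 4.25
tool_pos: [0.5072, 0.0369, 0.0654]
tool_rot: [-0.0, -0.326, 0.945, 0.0]
contact_force: [0.1, 0.1, -0.2]
gripper_width: 0.502
grasp_force: 0.0
```

Call:
play_rows(
  series=[
    [[0, 0, -0.003, 0, 0, 0, 0.1], [0, 0, 0, 0, 0, 0, 0], [0, 0, 0, 0, 0, 0, 0], [0, 0, 0, 0, 0, 0, 0], [0, 0, 0, 0, 0, 0, 0], [0, 0, 0, 0, 0, 0, 0]],
  ],
)

```text
time: 4.85
tool_pos: [0.5079, 0.0361, 0.063]
tool_rot: [0.0, -0.326, 0.945, -0.001]
contact_force: [1.6, -4.6, -1.5]
gripper_width: 0.173
grasp_force: 63.1
```

```bash
python3 -c "
from h import *
st()"
```

```text
t 4.85 p [0.5079 0.0361 0.063 ] yaw_y 128.0 z [ 0.001 -0.002 -1.   ] q1,6 [-0.074 -2.308] F [ 1.55 -4.55 -1.48] w 0.173 g 63.1
```

The fingers hold the bar: width 0.173 (about 15 mm) and 63 N. I'll centre the sideways load, then press in steps.

Call:
play_rows(
  series=[
    [[0.0007, -0.0009, 0, 0, 0, 0, 0], [0, 0, -0.001, 0, 0, 0, 0], [0, 0, -0.001, 0, 0, 0, 0], [0, 0, 0, 0, 0, 0, 0], [0, 0, 0, 0, 0, 0, 0]],
  ],
)

```text
time: 5.35
tool_pos: [0.508, 0.0361, 0.0607]
tool_rot: [-0.0, -0.326, 0.945, 0.0]
contact_force: [-0.4, -2.4, 1.2]
gripper_width: 0.169
grasp_force: 63.5
```

Call:
play_rows(
  series=[
    [[0, 0, -0.001, 0, 0, 0, 0], [0, 0, 0, 0, 0, 0, 0], [0, 0, 0, 0, 0, 0, 0]],
  ],
)

```text
time: 5.65
tool_pos: [0.508, 0.036, 0.0596]
tool_rot: [-0.0, -0.326, 0.945, 0.0]
contact_force: [-0.6, -1.5, 2.2]
gripper_width: 0.168
grasp_force: 63.5
```

Call:
play_rows(
  series=[
    [[0, 0, -0.001, 0, 0, 0, 0], [0, 0, 0, 0, 0, 0, 0], [0, 0, 0, 0, 0, 0, 0]],
  ],
)

```text
time: 5.95
tool_pos: [0.508, 0.0361, 0.0586]
tool_rot: [-0.0, -0.326, 0.945, 0.0]
contact_force: [-0.1, -1.4, 1.9]
gripper_width: 0.172
grasp_force: 63.5
```

Call:
play_rows(
  series=[
    [[0, 0, -0.001, 0, 0, 0, 0], [0, 0, 0, 0, 0, 0, 0], [0, 0, 0, 0, 0, 0, 0]],
  ],
)

```text
time: 6.25
tool_pos: [0.508, 0.0361, 0.0577]
tool_rot: [-0.0, -0.326, 0.945, 0.0]
contact_force: [-1.2, -1.6, 1.4]
gripper_width: 0.169
grasp_force: 63.6
```

Call:
play_rows(
  series=[
    [[0, 0, -0.001, 0, 0, 0, 0], [0, 0, 0, 0, 0, 0, 0], [0, 0, 0, 0, 0, 0, 0]],
  ],
)

```text
time: 6.55
tool_pos: [0.508, 0.0361, 0.0566]
tool_rot: [-0.0, -0.326, 0.945, 0.0]
contact_force: [-1.1, -1.3, 2.2]
gripper_width: 0.17
grasp_force: 63.6
```

Call:
play_rows(
  series=[
    [[0, 0, -0.001, 0, 0, 0, 0], [0, 0, 0, 0, 0, 0, 0], [0, 0, 0, 0, 0, 0, 0]],
  ],
)

```text
time: 6.85
tool_pos: [0.508, 0.036, 0.0557]
tool_rot: [-0.0, -0.326, 0.945, 0.0]
contact_force: [-2.5, -0.7, 2.6]
gripper_width: 0.171
grasp_force: 63.6
```

Call:
play_rows(
  series=[
    [[0, 0, -0.001, 0, 0, 0, 0], [0, 0, 0, 0, 0, 0, 0], [0, 0, 0, 0, 0, 0, 0]],
  ],
)

```text
time: 7.15
tool_pos: [0.508, 0.036, 0.0547]
tool_rot: [-0.0, -0.326, 0.945, 0.0]
contact_force: [-2.8, -0.9, 2.3]
gripper_width: 0.167
grasp_force: 63.6
```

Call:
play_rows(
  series=[
    [[0, 0, -0.001, 0, 0, 0, 0], [0, 0, 0, 0, 0, 0, 0], [0, 0, 0, 0, 0, 0, 0]],
  ],
)

```text
time: 7.45
tool_pos: [0.508, 0.036, 0.0537]
tool_rot: [-0.0, -0.326, 0.945, 0.0]
contact_force: [-2.5, -1.5, 3.2]
gripper_width: 0.168
grasp_force: 63.6
```

Call:
play_rows(
  series=[
    [[0, 0, -0.0005, 0, 0, 0, 0], [0, 0, 0, 0, 0, 0, 0], [0, 0, 0, 0, 0, 0, 0]],
  ],
)

```text
time: 7.75
tool_pos: [0.508, 0.036, 0.0532]
tool_rot: [-0.0, -0.326, 0.945, 0.0]
contact_force: [-3.1, -0.4, 3.0]
gripper_width: 0.167
grasp_force: 63.6
```

Call:
play_rows(
  series=[
    [[0, 0, -0.001, 0, 0, 0, 0], [0, 0, 0, 0, 0, 0, 0], [0, 0, 0, 0, 0, 0, 0]],
  ],
)

```text
time: 8.05
tool_pos: [0.5081, 0.036, 0.0528]
tool_rot: [-0.0, -0.326, 0.945, 0.0]
contact_force: [-4.5, -1.3, 5.4]
gripper_width: 0.166
grasp_force: 64.2
```

Call:
play_rows(
  series=[
    [[0, 0, -0.0007, 0, 0, 0, 0], [0, 0, 0, 0, 0, 0, 0], [0, 0, 0, 0, 0, 0, 0]],
  ],
)

```text
time: 8.35
tool_pos: [0.5081, 0.036, 0.0524]
tool_rot: [-0.0, -0.326, 0.945, 0.0]
contact_force: [-4.7, -1.4, 7.9]
gripper_width: 0.166
grasp_force: 64.4
```

Call:
play_rows(
  series=[
    [[0, 0, -0.0007, 0, 0, 0, 0], [0, 0, 0, 0, 0, 0, 0], [0, 0, 0, 0, 0, 0, 0]],
  ],
)

```text
time: 8.65
tool_pos: [0.5081, 0.036, 0.0521]
tool_rot: [-0.0, -0.326, 0.945, 0.0]
contact_force: [-6.5, -1.7, 10.2]
gripper_width: 0.166
grasp_force: 64.7
```

Call:
play_rows(
  series=[
    [[-0.0012, -0.0003, -0.0007, 0, 0, 0, 0], [0, 0, 0, 0, 0, 0, 0], [0, 0, 0, 0, 0, 0, 0]],
  ],
)

```text
time: 8.95
tool_pos: [0.5082, 0.036, 0.0521]
tool_rot: [0.001, -0.326, 0.945, -0.0]
contact_force: [-5.1, 0.1, 10.0]
gripper_width: 0.165
grasp_force: 64.7
```

Call:
play_rows(
  series=[
    [[0, 0, -0.0007, 0, 0, 0, 0], [0, 0, 0, 0, 0, 0, 0], [0, 0, 0, 0, 0, 0, 0]],
  ],
)

```text
time: 9.25
tool_pos: [0.5082, 0.036, 0.0518]
tool_rot: [0.001, -0.326, 0.945, -0.0]
contact_force: [-5.4, -0.6, 12.3]
gripper_width: 0.162
grasp_force: 65.0
```

Call:
play_rows(
  series=[
    [[-0.001, 0, -0.0008, 0, 0, 0, 0], [0, 0, 0, 0, 0, 0, 0], [0, 0, 0, 0, 0, 0, 0]],
  ],
)

```text
time: 9.55
tool_pos: [0.5082, 0.036, 0.0516]
tool_rot: [0.002, -0.326, 0.945, -0.0]
contact_force: [-3.7, 0.3, 12.8]
gripper_width: 0.172
grasp_force: 65.1
```

Call:
play_rows(
  series=[
    [[0, 0, -0.0006, 0, 0, 0, 0], [0, 0, 0, 0, 0, 0, 0], [0, 0, 0, 0, 0, 0, 0]],
  ],
)

```text
time: 9.85
tool_pos: [0.5082, 0.036, 0.0514]
tool_rot: [0.002, -0.326, 0.945, -0.0]
contact_force: [-3.5, 0.5, 15.8]
gripper_width: 0.168
grasp_force: 65.3
```

Call:
play_rows(
  series=[
    [[0, 0, -0.0002, 0, 0, -4, 0], [0, 0, 0, 0, 0, -4, 0], [0, 0, 0, 0, 0, -4, 0], [0, 0, 0, 0, 0, -4, 0], [0, 0, 0, 0, 0, -4, 0]],
  ],
)

```text
time: 10.35
tool_pos: [0.5086, 0.0355, 0.0514]
tool_rot: [0.003, -0.155, 0.988, -0.001]
contact_force: [-4.3, -0.8, 14.8]
gripper_width: 0.165
grasp_force: 65.3
```

```bash
cat >> h.py <<'E'
def ptr(f):
    s=st();T=np.load('T.npz');R,t=T['R'],T['t']
    d=grab('top',f);c=s['tool_pos']
    loc=lambda p:R@np.array(p)+t
    # unwarp scale-end region to tensioner plane z=.044, 0.25 mm/px
    xs=np.arange(.04,-.055,-.00025);ys=np.arange(.19,.06,-.00025)
    m=np.array([[proj(d,[*loc((x,y)),.044]) for y in ys] for x in xs],np.float32)
    im=cv2.remap(d['frame'],m[...,0],m[...,1],cv2.INTER_CUBIC)
    cv2.imwrite('pics/'+f+'u.png',im)
    h=cv2.cvtColor(im,cv2.COLOR_BGR2HSV)
    red=((h[...,0]<8)|(h[...,0]>172))&(h[...,1]>150)&(h[...,2]>90)
    yel=(h[...,0]>20)&(h[...,0]<32)&(h[...,1]>150)&(h[...,2]>90)
    out=[]
    for k in(red,yel):
        n,l,S,C=cv2.connectedComponentsWithStats(k.astype(np.uint8));i=1+S[1:,4].argmax()
        v,u=np.nonzero(l==i);x=.04-v*.00025;y=.19-u*.00025;out.append((x,y))
    a=[np.arctan2(x.mean(),y.mean()-.0621) for x,y in out]
    # line direction of the yellow arm
    x,y=out[1];b=np.polyfit(y,x,1);ang=np.arctan(b[0])
    print('flag',out[0][0].mean().round(4),out[0][1].mean().round(4),'ang',np.round(a[0],3),'arm',np.round(a[1],3),'slope',ang.round(3),'n',len(x),'rad to go',((a[0]-a[1])/.18).round(2),'tip x mm',(100*np.sin(a[1]-a[0])).round(1))
E
python3 -c "
from h import *
ptr('p1')"
```

```text
t 10.35 p [0.5086 0.0355 0.0514] yaw_y 107.9 z [ 0.005 -0.    -1.   ] q1,6 [-0.076 -1.959] F [-4.27 -0.77 14.83] w 0.165 g 65.3
flag -0.0076 0.079 ang -0.423 arm -0.332 slope -0.295 n 7885 rad to go -0.51 tip x mm 9.2
```

View pics/p1u.png

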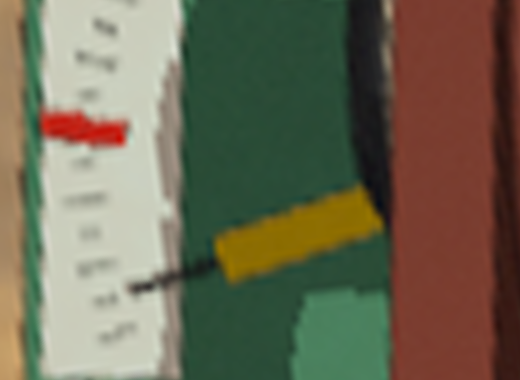

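The flattened view shows the pointer tip at (132,291) and the flag centre at (83,129). The arm has moved 0.062 rad for 0.35 rad of knob, so the clutch is not slipping, and about 2.25 rad remain. I'll keep turning.

Call:
play_rows(
  series=[
    [[0, 0, -0.0003, 0, 0, -5, 0], [0, 0, 0, 0, 0, -5, 0], [0, 0, 0, 0, 0, -5, 0], [0, 0, 0, 0, 0, -5, 0], [0, 0, 0, 0, 0, -5, 0], [0, 0, 0, 0, 0, -5, 0]],
  ],
)

```text
time: 11.0
tool_pos: [0.5088, 0.0347, 0.0513]
tool_rot: [0.003, 0.106, 0.994, -0.001]
contact_force: [-4.5, -4.0, 15.2]
gripper_width: 0.168
grasp_force: 65.4
```

```bash
sed -i 's/    out=\[\]/    red[:,170:]=0; yel[:,400:]=0; out=[]/' h.py
python3 -c "
from h import *
ptr('p2')"
```

```text
t 11.0 p [0.5088 0.0347 0.0513] yaw_y 77.9 z [ 0.006 -0.002 -1.   ] q1,6 [-0.077 -1.435] F [-4.48 -4.04 15.16] w 0.168 g 65.4
flag 0.0078 0.1697 ang 0.072 arm -0.239 slope -0.212 n 7848 rad to go 1.73 tip x mm -30.6
```

Call:
play_rows(
  series=[
    [[-0.0004, -0.0004, -0.0003, 0, 0, -5, 0], [-0.0004, -0.0004, 0, 0, 0, -5, 0], [0, 0, 0, 0, 0, -5, 0], [0, 0, 0, 0, 0, -5, 0], [0, 0, 0, 0, 0, -5, 0], [0, 0, 0, 0, 0, -5, 0]],
  ],
)

```text
time: 11.65
tool_pos: [0.5085, 0.0338, 0.0513]
tool_rot: [0.004, 0.36, 0.933, 0.0]
contact_force: [-2.4, -4.0, 15.0]
gripper_width: 0.169
grasp_force: 65.4
```

Call:
play_rows(
  series=[
    [[0, 0, 0, 0, 0, -5, 0], [0, 0, 0, 0, 0, -5, 0], [0, 0, 0, 0, 0, -5, 0], [0, 0, 0, 0, 0, -5, 0], [0, 0, 0, 0, 0, -5, 0]],
  ],
)

```text
time: 12.15
tool_pos: [0.508, 0.0333, 0.0512]
tool_rot: [0.003, 0.553, 0.833, 0.0]
contact_force: [-5.2, -4.1, 16.2]
gripper_width: 0.17
grasp_force: 65.6
```

```bash
python3 -c "
from h import *
ptr('p3')"
```

```text
t 12.15 p [0.508  0.0333 0.0512] yaw_y 22.9 z [ 0.006 -0.004 -1.   ] q1,6 [-0.079 -0.477] F [-5.17 -4.07 16.16] w 0.17 g 65.6
flag 0.0078 0.1697 ang 0.072 arm -0.067 slope -0.051 n 7838 rad to go 0.77 tip x mm -13.8
```

Call:
play_rows(
  series=[
    [[0, 0, 0, 0, 0, -5, 0], [0, 0, 0, 0, 0, -5, 0], [0, 0, 0, 0, 0, -5, 0], [0, 0, 0, 0, 0, -5, 0], [0, 0, 0, 0, 0, -5, 0], [0, 0, 0, 0, 0, -5, 0], [0, 0, 0, 0, 0, 0, 0]],
  ],
)

```text
time: 12.9
tool_pos: [0.5072, 0.0331, 0.051]
tool_rot: [0.003, 0.749, 0.662, 0.0]
contact_force: [-7.7, -5.4, 18.6]
gripper_width: 0.169
grasp_force: 65.7
```

```bash
python3 -c "
from h import *
ptr('p4')
i=cv2.imread('pics/p4u.png')[60:230];cv2.imwrite('pics/p4c.png',cv2.resize(i,(780,255)))"
```

```text
t 12.9 p [0.5072 0.0331 0.051 ] yaw_y -7.0 z [ 0.004 -0.004 -1.   ] q1,6 [-0.079  0.045] F [-7.68 -5.41 18.64] w 0.169 g 65.7
flag 0.0077 0.1695 ang 0.072 arm 0.029 slope 0.033 n 7720 rad to go 0.24 tip x mm -4.3
```

View pics/p4c.png

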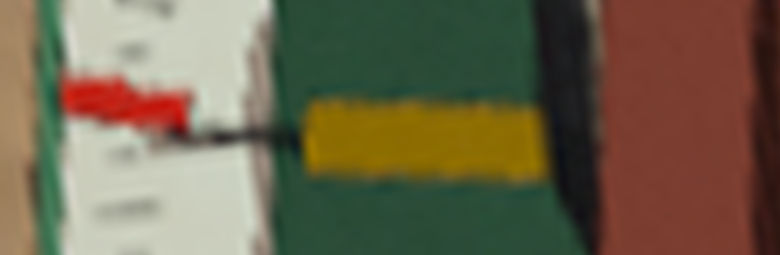

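Pointer at about (190,135), roughly 4 mm short of the flag's inner end at (185,112). About 12° remain.

Call:
play_rows(
  series=[
    [[0.0005, 0.0005, 0.0005, 0, 0, -3, 0], [0, 0, 0, 0, 0, -3, 0], [0, 0, 0, 0, 0, -3, 0], [0, 0, 0, 0, 0, -3, 0], [0, 0, 0, 0, 0, 0, 0], [0, 0, 0, 0, 0, 0, 0]],
  ],
)

```text
time: 13.55
tool_pos: [0.5069, 0.0332, 0.051]
tool_rot: [0.002, 0.814, 0.581, -0.001]
contact_force: [-9.0, -7.2, 17.4]
gripper_width: 0.169
grasp_force: 65.7
```

```bash
python3 -c "
from h import *
ptr('p5')"
```

```text
t 13.55 p [0.5069 0.0332 0.051 ] yaw_y -18.9 z [ 0.002 -0.005 -1.   ] q1,6 [-0.078  0.254] F [-9.03 -7.16 17.4 ] w 0.169 g 65.7
flag 0.0079 0.1702 ang 0.073 arm 0.065 slope 0.065 n 7554 rad to go 0.04 tip x mm -0.8
```

Within the flag at about −0.8 mm. I'll let the knob rise while still holding it, open the fingers, then go up.

Call:
play_rows(
  series=[
    [[0, 0, 0.004, 0, 0, 0, 0], [0, 0, 0.005, 0, 0, 0, 0], [0, 0, 0.003, 0, 0, 0, 0], [0, 0, 0, 0, 0, 0, 0.5], [0, 0, 0, 0, 0, 0, 0.5], [0, 0, 0, 0, 0, 0, 0.5], [0, 0, 0, 0, 0, 0, 0.5], [0, 0, 0.02, 0, 0, 0, 0.5], [0, 0, 0.04, 0, 0, 0, 0.5], [0, 0, 0.04, 0, 0, 0, 0.5]],
  ],
)

```text
time: 14.6
tool_pos: [0.5046, 0.0357, 0.1595]
tool_rot: [-0.001, 0.814, 0.581, -0.001]
contact_force: [1.4, -0.2, 0.2]
gripper_width: 0.502
grasp_force: 0.0
```

```bash
python3 -c "
from h import *
ptr('p6')
T=np.load('T.npz')
for p in((-.022,-.11),(-.07,-.11),(.04,-.11)): print(T['R']@p+T['t'])"
```

```text
t 14.6 p [0.5046 0.0357 0.1595] yaw_y -19.0 z [-0.003  0.    -1.   ] q1,6 [-0.077  0.254] F [ 1.36 -0.22  0.22] w 0.502 g 0.0
flag 0.008 0.1706 ang 0.074 arm 0.062 slope 0.101 n 3520 rad to go 0.07 tip x mm -1.2
[ 0.47511528 -0.07056094]
[ 0.4273518  -0.06580178]
[ 0.53680978 -0.07670818]
```

Call:
play_rows(
  series=[
    [[-0.032, -0.034, 0, 0, 0, 5, 0], [-0.032, -0.034, 0, 0, 0, 4, 0], [-0.032, -0.034, 0, 0, 0, 4, 0], [0, 0, -0.03, 0, 0, 0, 0], [0, 0, -0.04, 0, 0, 0, 0], [0, 0, -0.043, 0, 0, 0, 0], [0, 0, 0, 0, 0, 0, 0], [0, 0, 0, 0, 0, 0, 0]],
  ],
)

```text
time: 15.45
tool_pos: [0.4092, -0.0663, 0.0466]
tool_rot: [-0.001, 0.743, 0.669, -0.0]
contact_force: [0.1, 0.2, -0.0]
gripper_width: 0.003
grasp_force: 0.0
```

```bash
python3 -c "
from h import *
st();d=grab('scene','s3')
i=d['frame'][120:320,200:420];cv2.imwrite('pics/s3c.png',cv2.resize(i,(660,600),interpolation=2))"
```

```text
t 15.45 p [ 0.4092 -0.0663  0.0466] yaw_y -6.0 z [-0.001  0.001 -1.   ] q1,6 [-0.341 -0.237] F [ 0.05  0.16 -0.02] w 0.003 g 0.0
```

View pics/s3c.png

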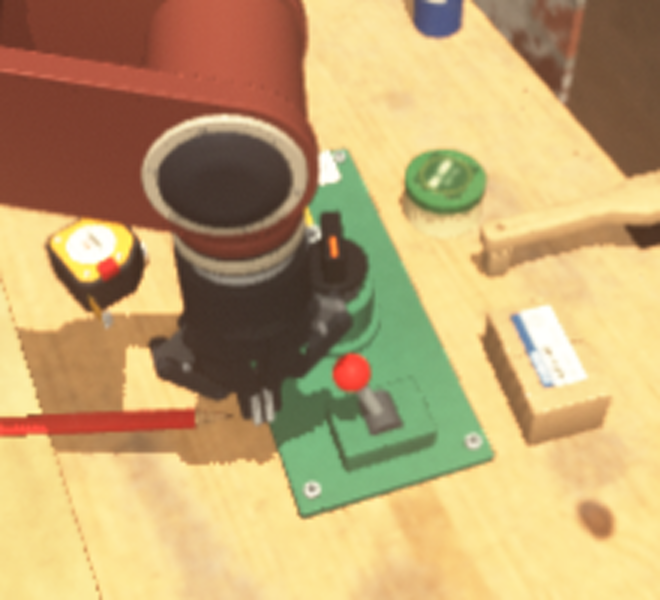

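Fingertips at about crop (262,415), in front of the red ball at (352,372), and the way is clear. I'll check the tip height by projection.

```bash
python3 -c "
from h import *
d=np.load('pics/s3.npz')
for z in(.047,.06,.07,.08,.09,.1): 
  u,v=proj(d,[.409,-.066,z]);print(z,round((u-200)*3),round((v-120)*3))"
```

```text
0.047 262 442
0.06 261 432
0.07 260 424
0.08 259 416
0.09 258 408
0.1 257 400
```

Call:
play_rows(
  series=[
    [[0.009, -0.0009, 0, 0, 0, 0, 0], [0.009, -0.0009, 0, 0, 0, 0, 0], [0.009, -0.0009, 0, 0, 0, 0, 0], [0.009, -0.0009, 0, 0, 0, 0, 0], [0.009, -0.0009, 0, 0, 0, 0, 0], [0.009, -0.0009, 0, 0, 0, 0, 0], [0.009, -0.0009, 0, 0, 0, 0, 0], [0.009, -0.0009, 0, 0, 0, 0, 0], [0.009, -0.0009, 0, 0, 0, 0, 0], [0, 0, 0, 0, 0, 0, 0]],
  ],
)

```text
time: 16.5
tool_pos: [0.4917, -0.0749, 0.0468]
tool_rot: [0.0, 0.743, 0.669, 0.0]
contact_force: [-0.3, 0.9, -0.9]
gripper_width: 0.002
grasp_force: 0.0
```

Call:
play_rows(
  series=[
    [[0.004, -0.0004, 0, 0, 0, 0, 0], [0.004, -0.0004, 0, 0, 0, 0, 0], [0, 0, 0, 0, 0, 0, 0], [0, 0, 0, 0, 0, 0, 0]],
  ],
)

```text
time: 16.9
tool_pos: [0.4988, -0.0756, 0.0469]
tool_rot: [0.0, 0.743, 0.669, 0.0]
contact_force: [-0.8, -0.0, 0.5]
gripper_width: -0.002
grasp_force: 0.0
```

Call:
play_rows(
  series=[
    [[0.004, -0.0004, 0, 0, 0, 0, 0], [0, 0, 0, 0, 0, 0, 0], [0, 0, 0, 0, 0, 0, 0]],
  ],
)

```text
time: 17.2
tool_pos: [0.5027, -0.0759, 0.0467]
tool_rot: [0.0, 0.743, 0.669, 0.0]
contact_force: [-0.6, -0.4, -0.1]
gripper_width: 0.002
grasp_force: 0.2
```

Call:
play_rows(
  series=[
    [[0.005, -0.0005, 0, 0, 0, 0, 0], [0, 0, 0, 0, 0, 0, 0], [0, 0, 0, 0, 0, 0, 0]],
  ],
)

```text
time: 17.5
tool_pos: [0.5032, -0.0759, 0.0464]
tool_rot: [-0.004, 0.743, 0.67, -0.004]
contact_force: [-17.2, 1.6, 11.1]
gripper_width: 0.003
grasp_force: 8.7
```

Call:
play_rows(
  series=[
    [[0.004, -0.0004, 0, 0, 0, 0, 0], [0, 0, 0, 0, 0, 0, 0], [0, 0, 0, 0, 0, 0, 0]],
  ],
)

```text
time: 17.8
tool_pos: [0.5034, -0.0759, 0.0463]
tool_rot: [-0.008, 0.743, 0.67, -0.007]
contact_force: [-31.2, 2.2, 22.5]
gripper_width: -0.002
grasp_force: 16.1
```

```bash
python3 -c "
from h import *
ptr('p7')
d=grab('scene','s4');T=np.load('T.npz')
h=cv2.cvtColor(d['frame'],cv2.COLOR_BGR2HSV);m=(((h[...,0]<5)|(h[...,0]>175))&(h[...,1]>200)&(h[...,2]>110)).astype(np.uint8)
n,l,S,C=cv2.connectedComponentsWithStats(m)
for i in range(1,n):
  if S[i,4]>30: print(C[i].round(1),S[i])
for a in(0,.5,.8,.9,1):
  e=a-.5;w=T['R']@[.07*np.sin(e),-.11]+T['t'];print(a,np.round(proj(d,[*w,.034+.07*np.cos(e)]),1))
"
```

```text
t 17.8 p [ 0.5034 -0.0759  0.0463] yaw_y -5.9 z [-0.022  0.002 -1.   ] q1,6 [-0.293 -0.189] F [-31.2    2.18  22.48] w -0.002 g 16.1
flag 0.0078 0.1701 ang 0.072 arm 0.063 slope 0.061 n 9766 rad to go 0.05 tip x mm -1.0
[342.8 238.6] [340 234   8  10  42]
0 [311.7 246.4]
0.5 [327.4 239.5]
0.8 [336.8 237.7]
0.9 [339.8 237.6]
1 [342.5 237.6]
```

The lever is against its stop and the ball is at the predicted full-over position. I'll back off.

Call:
play_rows(
  series=[
    [[-0.012, 0.001, 0, 0, 0, 0, 0], [-0.02, 0.002, 0, 0, 0, 0, 0], [-0.03, 0.003, 0, 0, 0, 0, 0], [-0.035, 0.003, 0, 0, 0, 0, 0], [0, 0, 0.03, 0, 0, 0, 0], [0, 0, 0.04, 0, 0, 0, 0], [0, 0, 0.04, 0, 0, 0, 0], [0, 0, 0, 0, 0, 0, 0], [0, 0, 0, 0, 0, 0, 0]],
  ],
)

```text
time: 18.8
tool_pos: [0.4158, -0.0682, 0.1584]
tool_rot: [0.002, 0.743, 0.669, 0.001]
contact_force: [-0.1, 0.2, -0.2]
gripper_width: -0.001
grasp_force: 0.0
```

```bash
python3 -c "
from h import *
ptr('p8')
d=grab('scene','s5')
h=cv2.cvtColor(d['frame'],cv2.COLOR_BGR2HSV);m=(((h[...,0]<5)|(h[...,0]>175))&(h[...,1]>200)&(h[...,2]>110)).astype(np.uint8)
n,l,S,C=cv2.connectedComponentsWithStats(m)
for i in range(1,n):
  if S[i,4]>30: print(C[i].round(1),S[i])
"
```

```text
t 18.8 p [ 0.4158 -0.0682  0.1584] yaw_y -6.0 z [ 0.004 -0.001 -1.   ] q1,6 [-0.34  -0.235] F [-0.05  0.18 -0.19] w -0.001 g 0.0
flag 0.0079 0.1702 ang 0.073 arm 0.063 slope 0.061 n 9778 rad to go 0.05 tip x mm -1.0
```

```bash
python3 -c "
from h import *
T=np.load('T.npz')
for f in('p8','s5'):
  d=np.load('pics/'+f+'.npz')
  h=cv2.cvtColor(d['frame'],cv2.COLOR_BGR2HSV);m=(((h[...,0]<6)|(h[...,0]>174))&(h[...,1]>170)&(h[...,2]>60)).astype(np.uint8)
  n,l,S,C=cv2.connectedComponentsWithStats(m)
  print(f,[(C[i].round(1),S[i,4]) for i in range(1,n) if S[i,4]>15])
  for a in(.2,.8,.9,1):
    e=a-.5;w=T['R']@[.07*np.sin(e),-.11]+T['t'];print(a,np.round(proj(d,[*w,.034+.07*np.cos(e)]),1))
"
```

```text
p8 [(array([124.2,  69.1]), np.int32(232)), (array([ 2. , 79.6]), np.int32(68)), (array([380.8, 224.8]), np.int32(152)), (array([225.5, 221.6]), np.int32(29)), (array([318.1, 345.7]), np.int32(635)), (array([258.7, 319.9]), np.int32(57)), (array([498.5, 335.2]), np.int32(66))]
0.2 [378.  255.2]
0.8 [380.6 231.5]
0.9 [380.8 227.9]
1 [381.  224.4]
s5 [(array([151.6,   7.4]), np.int32(27)), (array([315.6,  60.4]), np.int32(22)), (array([349. ,  75.7]), np.int32(65)), (array([235.8, 209.2]), np.int32(32)), (array([342.1, 238. ]), np.int32(103)), (array([232. , 260.3]), np.int32(361))]
0.2 [317.7 243.1]
0.8 [336.8 237.7]
0.9 [339.8 237.6]
1 [342.5 237.6]
```

The lever reads fully over at about 1.0 in both cameras, and the pointer is about 1 mm from the middle of the flag. I'm handing in.

```bash
python3 -c "
from plant import manip
print(manip.job_done())"
```

```text
the job is handed in; nothing more can be done
None
```

The job is handed in: the pointer stands about 1 mm short of the middle of the red flag by the camera, the lock lever is fully over at its stop, and the arm has backed clear of everything; no verdict came back.

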